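Unlock and open the pipe clamp

TASK

Open the bench clamp so that the pipe can be taken out: first slide the safety tab gently back, away from the latch, until you feel it come up against its springy stop, then lift the hinged latch by its cross bar until it stands upright and let go. Do not ram the tab into its stop, do not strain the latch against the lock if it is not free, keep the pipe in its cradle and leave the other things on the bench alone.

Things in the scene. Friction and masses are not known exactly. Their poses are not given: they have to be found in the camera images.
- clamp: Grey pipe clamp, bolted to the bench. Origin on the bench; own +x points away from the robot at yaw 0, own +y is the way the safety tab opens, z up (these axes are used below, offsets from here). Base plate 12 mm thick, x -120 to +130, y -110 to +200 mm. The pipe lies along y in a vee cradle at x +30 mm, its top 70 mm above the bench.
- housing_top (a point): Middle of the top of the lock housing, a closed grey box on the base plate: 56 (x) by 140 (y) mm, top 45 mm above the bench, centred at x -80, y +122 mm. It hides the bolt that the safety tab carries.
- tab (a joint): Safety tab's travel along +y, m: 0 to 0.003 at start, guide ends at 0.045. Drags with 4 N, stays where left. Its hidden bolt is set differently on every clamp: it frees the latch's hook somewhere from 0.009 to 0.035 and 2 mm later meets a sprung stop of 8 N per mm. Slide until resistance rises clearly (some 5 N) above the drag, and no farther.
- tab_lug (a point): Centre of the tab's upright steel lug, which stands on the lock housing: 12 (x) by 22 (y) mm, from 1 to 31 mm over the housing's top; this point 61 mm above the bench, at x -80, y +125 mm at zero travel. Pinch it from above across its 12 mm (along x) or push it towards +y.
- buffer: The sprung stop pin inside the lock housing (12 mm long, hidden); the tab's bolt runs against it along the clamp's +y. Origin at the pin's front face. It may be loaded with up to 20 N.
- latch (a joint): Angle of the latch in rad: 0 shut, grows as it lifts to 1.5 (upright, its stop). Stiff hinge: it stays where it is left; the bar needs about 5 N to lift. While locked it gives 0.01 rad freely and up to 0.03 when strained.
- latch_bar (a point): Middle of the latch's round cross bar: 12 mm thick, along y, 80 mm above the bench when shut, at x -80, y 0. The latch is a U-shaped steel frame: between its side strips (at y +-50, 10 mm wide) the bar is free for 90 mm, 68 mm of air below. Pinch it from above (fingers closing along x); it turns within the fingers as the latch swings.
- latch_hinge (a point): Centre of the latch's hinge axis (along y), 80 mm above the bench, at x +90, y 0. The cross bar swings about it at a radius of 170 mm, up and then towards +x.
- hook: The steel hook under the +y end of the cross bar (y +80 mm), 20 mm wide, reaching 60 mm below the bar into the lock housing, where the bolt holds it. Origin on the bar's axis. It may be strained against the bolt with up to 20 N.
- pipe: Plain metal pipe, 48 mm thick, 280 mm long, lying along the clamp's y in the cradle. Origin at its middle, on its axis, 46 mm above the bench.
- tin: Blue tin, 72 mm across, 85 mm high, standing on the bench beyond the lock housing. Bystander. Origin under its centre.
- square: Dark steel L-shaped welding square lying on the bench beside the clamp, on the side away from the lock, legs about 100 mm, 22 mm high. Bystander. Origin under its longer leg's centre.
- collar: Loose steel pipe collar (ring 52 mm across, 30 mm high) standing on the bench beside the clamp. Bystander. Origin under its centre.

How it is judged:
On the way, in this order (a step that is already met when the one before it is completed fails the run):
1. the safety tab is slid back by more than 8 mm while the latch is still down (value of joint tab above 0.008 m and value of joint latch below 0.1 rad), for 0.2 s.
2. the latch is lifted upright (over 1.25 rad) (value of joint latch above 1.25 rad), for 0.2 s.
At the end, for the whole second after the job is handed in: the latch stands open at more than 1.25 rad (of 1.5) and is at rest, the safety tab is still drawn back by more than 8 mm, and the pipe lies at rest in its cradle (height within 6 mm) (value of joint latch above 1.25 rad and velocity of joint latch between -0.05 and 0.05 rad/s and value of joint tab above 0.008 m and z of pipe in the frame of clamp between 0.04 and 0.052 m and linear speed of pipe below 0.02 m/s); the robot touches nothing.
It fails at once if the safety tab is rammed into its sprung stop (more than 20 N on the stop pin) (contact force between buffer and anything else above 20 N).
It fails at once if the latch is strained against the lock (more than 20 N on its hook) (contact force between hook and anything else above 20 N).
It fails at once if the pipe is shifted by more than 20 mm (distance of pipe from where it was at the start of the episode above 0.02 m).
It fails at once if a bystander (tin, square or collar) is moved by more than 20 mm (distance of any of tin, square, collar from where it was at the start of the episode above 0.02 m).
It also fails if it takes over 61 s, if anything falls off the work surface, if the arm or the gripper's body presses on something with over 40 N, if the wrist force passes 120 N, or if a joint passes its speed limit or range.

ROBOT

A 6-joint arm with a two-finger parallel gripper is mounted at the origin on the work surface. World frame = base frame: x ahead of the robot, y to its left, z up, the work surface at z = 0. Lengths are in m, angles in rad, forces in N, time in s.
With the tool pointing down it reaches from about 0.3 to 0.85 m from the base axis. Payload 4.2 kg.
Tool frame: the origin (TCP) lies midway between the tips of the shut fingers; the grasp point (between the pads) lies 19 mm behind it (ctrl.grip_depth is the distance from the TCP to the grasp point, in m); y points along the fingers, x is the direction in which the jaws open and shut, and the axes are right-handed (so a half turn about y gives the same grasp; the last joint's range is limited). The gripper opens to 91 mm and grips with 3 to 60 N. Pads are 32 mm wide; open, the fingers measure 118 mm over their backs; the gripper's body (76 mm by 178 mm) begins 60 mm behind the grasp point.
Start: joints at [-1.28, 0.32, 1.565, -0, 1.257, -0.02], TCP at [0.176, -0.547, 0.214] pointing down, gripper open.
Joint ranges: [-3.11, 3.11], [-0.84, 2.01], [0.21, 2.61], [-1.34, 4.49], [0.05, 2.63], [-2.56, 2.56]. Speed limits (rad/s): [2.57, 2.57, 3.14, 3.14, 3.14, 3.14].

INTERFACE

Orientations are given as a unit quaternion [w, x, y, z].
In Python, from cell import ctrl gives the robot as it stands. The module is installed in compiled form; this text tells all that it offers.
- The arm moves only by the shell command python3 -m handwheel 'ROWS'. ROWS is JSON, a list of rows, each an object of numbers: "dx", "dy", "dz": the shift along the tool's x, y, z in mm; "roll": the turn about the tool's y in degrees; "claw": the finger opening in mm, from 0 to 91.2. A call has 1 to 20 rows; each row shifts and turns the commanded pose from where the row before left it, along the tool's axes as they then stand; what a row does not reach is not made up. A row lasts 1/8 s, in which the tool goes at most 62.5 mm and 10.7 degrees, less where a joint would pass 70% of its speed; a pose out of reach is approached as far as the arm can. A call is refused whole if a number of a shift passes 62.5 or a number of a turn 10.7, either way. A call with a gripper value outside its range is refused whole. The fingers move at their own pace and stop on an object; the grip force is fixed at half the most. Time passes only in rows, so rows that do not move let the fingers close. It gives the time, the measured TCP pose, the force and the opening at its end, in the units of the state.
- ctrl.get_obs(): the state, without advancing time (a new reading comes with each control period).
- ctrl.snapshot(name): name is "scene" or "top" or "wrist"; returns (picture, depth): 480x640x3 uint8, red, green, blue; 480x640 float32, m along the optical axis (not along the pixel's ray), 0 where there is no reading.
- ctrl.calibration(name): a dict with "K" (3x3 intrinsics, pixels), "position" and "attitude" of the camera in the world. Camera axes: x right, y down, z forward; pixel columns grow to the right and rows downward; lengths in m; the calibration is good to about 2 mm. The wrist camera is an equidistant fisheye: a pixel r from the principal point sees the ray r / f radians off the axis. A picture is of the moment at which its call begins: read the wrist's pose just before it. calibration takes no time and is no camera call; for the wrist camera it gives the pose at the moment of the call.
- ctrl.job_done(): hands the job in, once; it reports no verdict.
The state is a dict: "clock": time; "joint_pos": joint angles; "qvel": joint speeds; "joint_efforts": joint torques, N m; "ee_pos": TCP position; "ee_rot": TCP orientation; "force": force on the tool from outside, world axes, zero at the start; "torque": the same for the moment, N m; "opening": opening from 0.0 (shut) to 1.0 (fully open).
Only numpy, scipy, OpenCV 4.12 (cv2) and the standard library are available. Lean on these libraries where they do the work, as an engineer would, in place of code of your own. Each camera call takes 0.05 s, during which the arm holds its last target.

## Working session

There is one attempt and no reset: what is moved stays moved. The work goes in short steps, Python scripts to look and compute and a shell command to move; the robot and the scene stay as the last step left them, time stands still between calls to the robot, and variables do not carry over. Pictures are saved under pics/ and viewed, and the job is handed in when it is done.

```bash
mkdir -p pics; python3 - <<'E'
from cell import ctrl
import cv2
o=ctrl.get_obs(); print(o)
for n in ("scene","top"):
    p,d=ctrl.snapshot(n); cv2.imwrite(f"pics/{n}0.png",p[:,:,::-1]); 
    import numpy as np; np.save(f"pics/{n}0.npy",d); print(n,ctrl.calibration(n))
E
```

```text
{'clock': 0.0, 'joint_pos': array([-1.27997986e+00,  3.20261517e-01,  1.56569467e+00, -4.17256470e-05,
        1.25738942e+00, -2.00328509e-02]), 'qvel': array([-0.00095663,  0.00019212,  0.00074284, -0.00186605, -0.00029692,
        0.00022596]), 'joint_efforts': array([ 2.84594513e-03, -4.12455618e+01, -2.31967878e+01,  7.28611182e-02,
        4.54461202e-02, -1.43171624e-04]), 'ee_pos': array([ 0.17569583, -0.54695788,  0.21313166]), 'ee_rot': array([ 0.57173914, -0.57101133,  0.41707114, -0.4160674 ]), 'force': array([-0.50102162, -0.30507006, -1.23510441]), 'torque': array([-0.03973371, -0.0237733 , -0.03129386]), 'opening': 1.0010321899738328}
scene {'K': array([[474.92050982,   0.        , 325.78355267],
       [  0.        , 474.92050982, 247.34490611],
       [  0.        ,   0.        ,   1.        ]]), 'position': array([1.24012083, 0.06160627, 0.8080109 ]), 'attitude': array([-0.249151  ,  0.63238962,  0.68658505, -0.2580855 ])}
top {'K': array([[618.93996168,   0.        , 323.46557615],
       [  0.        , 618.93996168, 233.34164182],
       [  0.        ,   0.        ,   1.        ]]), 'position': array([0.43022795, 0.0109435 , 1.27810308]), 'attitude': array([-0.05491797,  0.71247471, -0.6982254 ,  0.04295452])}
```

View pics/scene0.png

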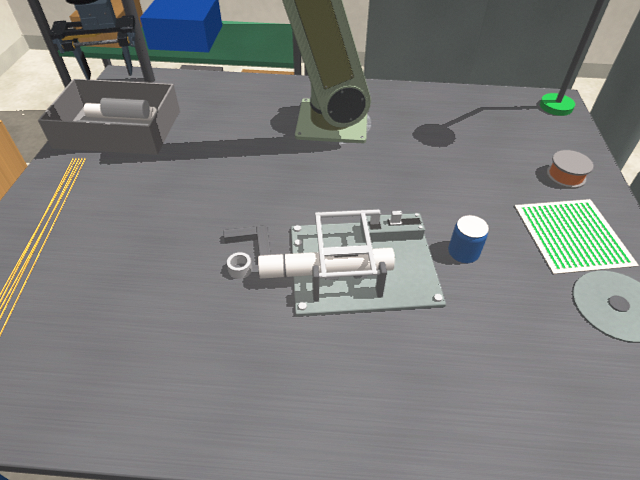

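View pics/top0.png

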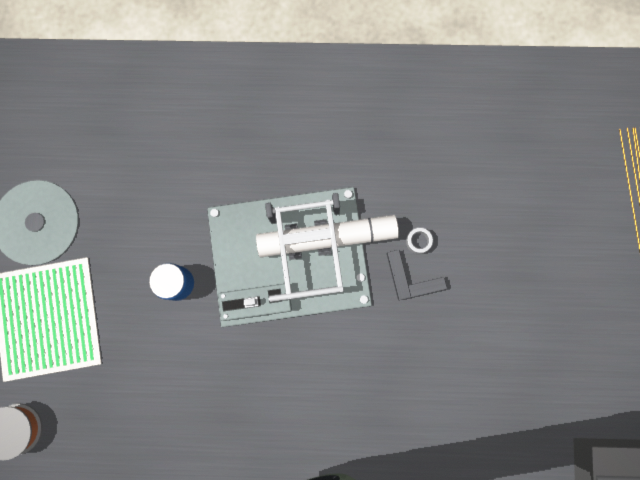

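```bash
python3 - <<'E'
import cv2
p=cv2.imread("pics/top0.png")[180:335,200:380]
cv2.imwrite("pics/crop0.png",cv2.resize(p,None,fx=4,fy=3.8,interpolation=cv2.INTER_CUBIC) if 0 else cv2.resize(p,None,fx=3.8,fy=3.8,interpolation=cv2.INTER_CUBIC))
E
```

```text
(no output)
```

View pics/crop0.png

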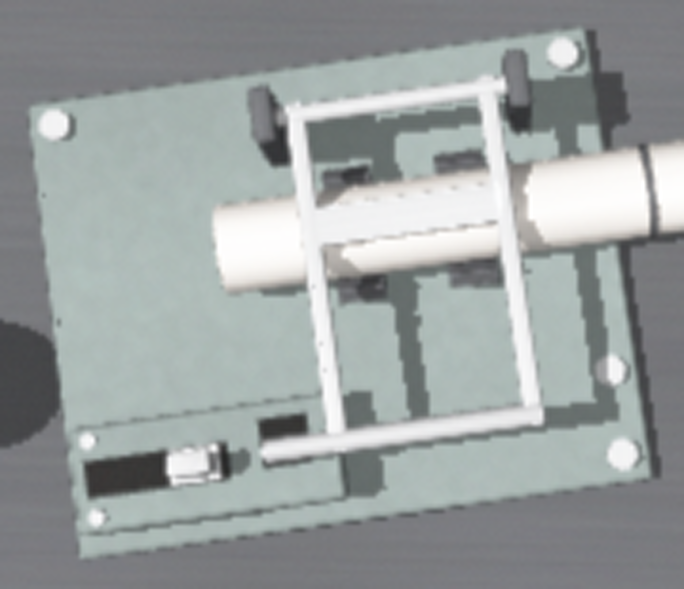

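```bash
cat > h.py <<'E'
import numpy as np
from scipy.spatial.transform import Rotation as R
from scipy.optimize import least_squares
def rot(q): return R.from_quat([q[1],q[2],q[3],q[0]]).as_matrix()
def ray(cal,u,v,z):
    K=cal["K"]; d=rot(cal["attitude"])@np.linalg.inv(K)@np.array([u,v,1.]); p=cal["position"]
    return p+d*(z-p[2])/d[2]
E
python3 - <<'E'
from h import *
from cell import ctrl
c=ctrl.calibration("top"); d=np.load("pics/top0.npy")
pts=[((30,105),.012,(130,200)),((583,28),.012,(130,-110)),((655,478),.012,(-120,-110)),((82,556),.012,(-120,200)),]
W=[];L=[]
for (u,v),z,l in pts:
    W.append(ray(c,(u+.5)/3.8+199.5+.0,(v+.5)/3.8+179.5,z)[:2]); L.append(np.array(l)/1e3)
W=np.array(W);L=np.array(L)
def f(p):
    a=p[2];M=np.array([[np.cos(a),-np.sin(a)],[np.sin(a),np.cos(a)]]);return (L@M.T+p[:2]-W).ravel()
s=least_squares(f,[.4,0,0]);print(s.x,np.degrees(s.x[2]),s.fun.reshape(-1,2)*1e3)
a=s.x[2];M=np.array([[np.cos(a),-np.sin(a)],[np.sin(a),np.cos(a)]])
def loc(u,v,z): return M.T@(ray(c,u/3.8+199.6,v/3.8+179.6,z)[:2]-s.x[:2])*1e3
print("lug",loc(195,464,.076),"bar",loc(540,412,.084),loc(263,452,.084),"lug top corners",loc(168,450,.076),loc(208,447,.076),loc(215,480,.076),loc(170,484,.076))
for n,l in dict(lug=(-.08,.125),bar=(-.08,0),hinge=(.09,0),hook=(-.08,.08)).items(): print(n,M@np.array(l)+s.x[:2])
for uv in [(251,302),(310,294),(240,315)]: print(uv,d[uv[1]-2:uv[1]+3,uv[0]-2:uv[0]+3].round(3).tolist())
t=rot(ctrl.get_obs()["ee_rot"]);print(t)
E
```

```text
[0.56117598 0.06029544 0.16033758] 9.186666680307246 [[ 0.79848581  1.40538476]
 [ 1.77451408 -2.20693712]
 [-0.4219461  -0.08443649]
 [-2.15105379  0.88598885]]
lug [-80.87181567 124.87281728] bar [-79.59676025 -52.63030217] [-80.04710382  88.98121632] lug top corners [-71.91116324 137.65815123] [-73.24310418 117.24315709] [-90.32202027 115.77064243] [-89.14170703 138.73045737]
lug [0.46224567 0.17092001]
bar [0.4822021  0.04752332]
hinge [0.65002159 0.07466407]
hook [0.46942999 0.1264972 ]
(251, 302) [[1.1959999799728394, 1.2039999961853027, 1.2009999752044678, 1.1990000009536743, 1.1950000524520874], [1.1959999799728394, 1.1970000267028809, 1.194000005722046, 1.1970000267028809, 1.1979999542236328], [1.1959999799728394, 1.1970000267028809, 1.1970000267028809, 1.1950000524520874, 1.1990000009536743], [1.1970000267028809, 1.1990000009536743, 1.1970000267028809, 1.1950000524520874, 1.1950000524520874], [1.1920000314712524, 1.1990000009536743, 1.1959999799728394, 1.190999984741211, 1.2020000219345093]]
(310, 294) [[1.1929999589920044, 1.1890000104904175, 1.1859999895095825, 1.18400001
[... 400 characters left out ...]
32983, 1.2599999904632568]]
(240, 315) [[1.2259999513626099, 1.2259999513626099, 1.2239999771118164, 1.2239999771118164, 1.2239999771118164], [1.2259999513626099, 1.2259999513626099, 1.2269999980926514, 1.2280000448226929, 1.2269999980926514], [1.2269999980926514, 1.225000023841858, 1.2289999723434448, 1.2280000448226929, 1.2269999980926514], [1.225000023841858, 1.2230000495910645, 1.2200000286102295, 1.222000002861023, 1.2269999980926514], [1.2239999771118164, 1.2209999561309814, 1.2280000448226929, 1.2230000495910645, 1.2230000495910645]]
[[ 3.05844703e-01 -4.76449184e-04  9.52081294e-01]
 [-9.52080036e-01  1.54809243e-03  3.05845073e-01]
 [-1.61962948e-03 -9.99998688e-01  1.98581112e-05]]
```

Clamp is at about (0.561, 0.060), yaw 9.2°. In the crop the lug is at px (195,464) and the bar runs from (263,452) to (540,412), both matching the expected local offsets. I'll turn the jaws along the clamp's x first.

```bash
python3 -m handwheel '[{"roll":-10.2},{"roll":-10.2},{"roll":-10.2},{"roll":-10.2},{"roll":-10.2},{"roll":-10.2},{"roll":-10.2},{"roll":-10},{}]'
cat >> h.py <<'E'
A=0.1603; C=np.array([.5612,.0603]); M=np.array([[np.cos(A),-np.sin(A)],[np.sin(A),np.cos(A)]])
def st():
    from cell import ctrl
    o=ctrl.get_obs(); t=rot(o["ee_rot"]); print("t",o["clock"],"ee",o["ee_pos"].round(4),"yaw err deg",np.degrees(np.arctan2(t[1,0],t[0,0])-A).round(2),"local mm",(M.T@(o["ee_pos"][:2]-C)*1e3).round(1),"F local",(M.T@o["force"][:2]).round(2),o["force"][2].round(2),"open",(o["opening"]*91.2).round(1)); return o,t
def to(lx,ly,z):
    o,t=st(); g=np.r_[M@np.array([lx,ly])/1e3+C,z/1e3]; print("need tool mm",(t.T@(g-o["ee_pos"])*1e3).round(1))
E
python3 -c "
from h import *
to(-80,126,213)"
```

```text
invalid input at $[0]: expected keys dx, dy, dz, roll, claw
Traceback (most recent call last):
  File "h.py", line 13, in to
    o,t=st(); g=np.r_[M@np.array([lx,ly])/1e3+C,z/1e3]; print("need tool mm",(t.T@(g-o["ee_pos"])*1e3).round(1))
        ~~^^
  File "h.py", line 11, in st
    o=ctrl.get_obs(); t=rot(o["ee_rot"]); print("t",o["clock"],"ee",o["ee_pos"].round(4),"yaw err deg",np.degrees(np.arctan2(t[1,0],t[0,0])-A).round(2),"local mm",(M.T@(o["ee_pos"][:2]-C)*1e3).round(1),"F local",(M.T@o["force"][:2]).round(2),o["force"][2].round(2),"open",(o["opening"]*91.2).round(1)); return o,t
                                                                                                                                                                                                                                                                                ^^^^^^^^^^^^^^^^^^^^^^^^^
AttributeError: 'float' object has no attribute 'round'
```

All keys are required in each row.

```bash
sed -i 's/(o\["opening"\]\*91.2).round(1)/round(o["opening"]*91.2,1)/' h.py
python3 -m handwheel '[{"dx":0,"dy":0,"dz":0,"roll":-10.2,"claw":91.2},{"dx":0,"dy":0,"dz":0,"roll":-10.2,"claw":91.2},{"dx":0,"dy":0,"dz":0,"roll":-10.2,"claw":91.2},{"dx":0,"dy":0,"dz":0,"roll":-10.2,"claw":91.2},{"dx":0,"dy":0,"dz":0,"roll":-10.2,"claw":91.2},{"dx":0,"dy":0,"dz":0,"roll":-10.2,"claw":91.2},{"dx":0,"dy":0,"dz":0,"roll":-10.2,"claw":91.2},{"dx":0,"dy":0,"dz":0,"roll":-10,"claw":91.2},{"dx":0,"dy":0,"dz":0,"roll":0,"claw":91.2}]'
python3 -c "
from h import *
to(-80,126,213)"
```

```text
clock: 1.23
ee_pos: [0.1758, -0.5472, 0.2135]
ee_rot: [0.705, -0.705, -0.056, 0.056]
force: [-0.4, -0.0, 0.0]
opening: 0.999
t 1.225 ee [ 0.1758 -0.5472  0.2135] yaw err deg -0.09 local mm [-477.4 -538.2] F local [-0.38  0.04] 0.03 open 91.1
need tool mm [396.4   1.1 664.8]
```

```bash
python3 -m handwheel '[{"dx":25,"dy":0,"dz":42,"roll":0,"claw":91.2},{"dx":25,"dy":0,"dz":42,"roll":0,"claw":91.2},{"dx":25,"dy":0,"dz":42,"roll":0,"claw":91.2},{"dx":25,"dy":0,"dz":42,"roll":0,"claw":91.2},{"dx":25,"dy":0,"dz":42,"roll":0,"claw":91.2},{"dx":25,"dy":0,"dz":42,"roll":0,"claw":91.2},{"dx":25,"dy":0,"dz":42,"roll":0,"claw":91.2},{"dx":25,"dy":0,"dz":42,"roll":0,"claw":91.2},{"dx":25,"dy":0,"dz":42,"roll":0,"claw":91.2},{"dx":25,"dy":0,"dz":42,"roll":0,"claw":91.2},{"dx":25,"dy":0,"dz":42,"roll":0,"claw":91.2},{"dx":25,"dy":0,"dz":42,"roll":0,"claw":91.2},{"dx":25,"dy":0,"dz":42,"roll":0,"claw":91.2},{"dx":25,"dy":0,"dz":42,"roll":0,"claw":91.2},{"dx":25,"dy":0,"dz":42,"roll":0,"claw":91.2},{"dx":21,"dy":0,"dz":35,"roll":0,"claw":91.2},{"dx":0,"dy":0,"dz":0,"roll":0,"claw":91.2},{"dx":0,"dy":0,"dz":0,"roll":0,"claw":91.2}]'
python3 - <<'E'
from h import *
from cell import ctrl
import cv2
to(-80,126,51)
p,d=ctrl.snapshot("wrist"); cv2.imwrite("pics/w1.png",p[:,:,::-1]); print(ctrl.calibration("wrist"))
E
```

```text
clock: 3.48
ee_pos: [0.4598, 0.1718, 0.2136]
ee_rot: [-0.705, 0.705, 0.056, -0.057]
force: [-0.6, -1.0, -0.8]
opening: 1.0
t 3.475 ee [0.4598 0.1718 0.2136] yaw err deg -0.05 local mm [-82.3 126.3] F local [-0.77 -0.84] -0.8 open 91.2
need tool mm [ 2.600e+00  1.625e+02 -1.000e-01]
{'K': array([[371.64829954,   0.        , 314.66859615],
       [  0.        , 371.64829954, 241.0372588 ],
       [  0.        ,   0.        ,   1.        ]]), 'position': array([0.44770981, 0.2488744 , 0.38310197]), 'attitude': array([0.14006083, 0.98694439, 0.07879627, 0.01071847])}
```

View pics/w1.png

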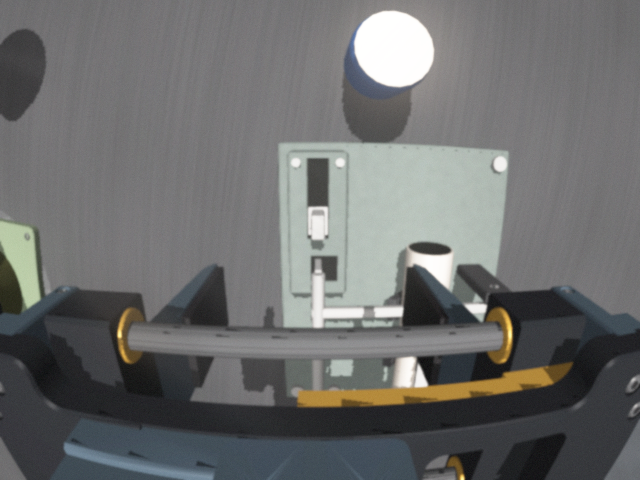

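Wrist view: the lug top is at about (318,213), the bar runs down the column at x≈318, and the tin is clear beyond. I'll cross-check the lug position from this view.

```bash
python3 - <<'E'
from h import *
from cell import ctrl
c=ctrl.calibration("wrist");K=c["K"]
def fray(u,v,z):
    x,y=(u-K[0,2])/K[0,0],(v-K[1,2])/K[1,1];r=np.hypot(x,y)
    d=rot(c["attitude"])@np.array([x/r*np.sin(r),y/r*np.sin(r),np.cos(r)]);p=c["position"];w=p+d*(z-p[2])/d[2]
    return (M.T@(w[:2]-C)*1e3).round(1)
print("lug top", fray(318,210,.076),fray(308,207,.076),fray(328,207,.076),"bar end",fray(318,259,.082),fray(317,290,.086))
E
```

```text
lug top [-79.5 142.5] [-87.9 145.1] [-71.1 145.1] bar end [-79.5 101.1] [-80.3  73.9]
```

```bash
python3 -m handwheel '[{"dx":2.5,"dy":40,"dz":0,"roll":0,"claw":60},{"dx":0,"dy":40,"dz":0,"roll":0,"claw":60},{"dx":0,"dy":40,"dz":0,"roll":0,"claw":60},{"dx":0,"dy":25,"dz":0,"roll":0,"claw":60},{"dx":0,"dy":16,"dz":0,"roll":0,"claw":60},{"dx":0,"dy":0,"dz":0,"roll":0,"claw":60},{"dx":0,"dy":0,"dz":0,"roll":0,"claw":60}]'
python3 - <<'E'
from h import *
from cell import ctrl
import cv2
to(-80,126,52)
p,d=ctrl.snapshot("wrist"); cv2.imwrite("pics/w2.png",p[:,:,::-1])
p,d=ctrl.snapshot("scene"); cv2.imwrite("pics/s2.png",cv2.resize(p[180:320,260:500,::-1],None,fx=3,fy=3))
E
```

```text
clock: 4.4
ee_pos: [0.4633, 0.1722, 0.0538]
ee_rot: [0.705, -0.705, -0.057, 0.056]
force: [0.7, -0.7, 0.2]
opening: 0.656
t 4.4 ee [0.4633 0.1722 0.0538] yaw err deg -0.05 local mm [-78.8 126.1] F local [ 0.59 -0.79] 0.25 open 59.8
need tool mm [-1.2  1.8 -0.1]
```

View pics/w2.png

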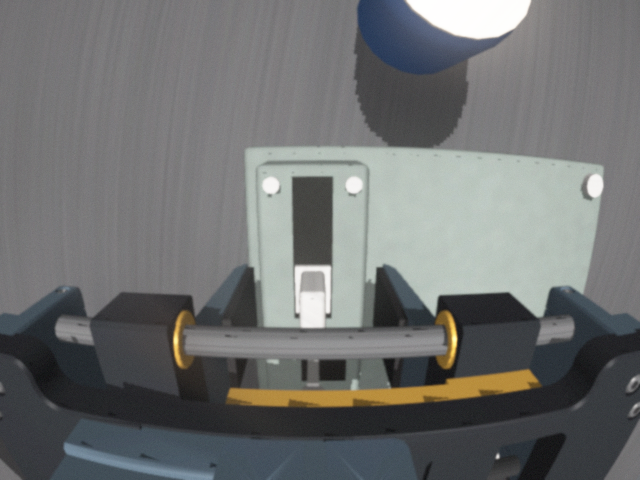

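View pics/s2.png

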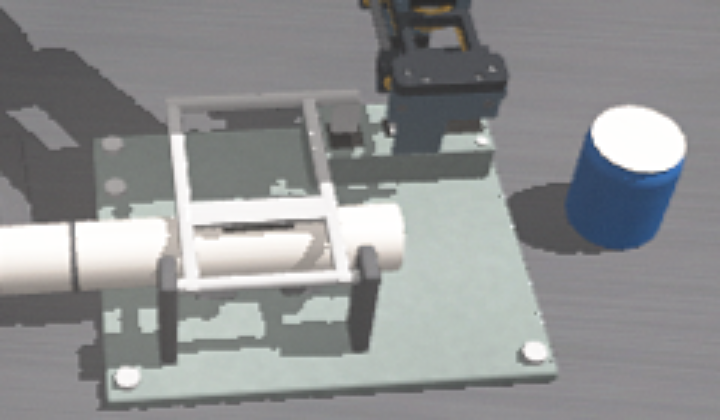

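The lug (about (313,285)) sits midway between the fingers (250 and 376), so I'll lower slightly and pinch.

```bash
python3 -m handwheel '[{"dx":-1,"dy":1.5,"dz":0,"roll":0,"claw":30},{"dx":0,"dy":0,"dz":0,"roll":0,"claw":16},{"dx":0,"dy":0,"dz":0,"roll":0,"claw":16},{"dx":0,"dy":0,"dz":0,"roll":0,"claw":5},{"dx":0,"dy":0,"dz":0,"roll":0,"claw":5},{"dx":0,"dy":0,"dz":0,"roll":0,"claw":5},{"dx":0,"dy":0,"dz":0,"roll":0,"claw":5}]'
python3 -c "
from h import *
st()"
```

```text
clock: 5.38
ee_pos: [0.4621, 0.1726, 0.0514]
ee_rot: [-0.705, 0.705, 0.057, -0.057]
force: [1.4, 0.1, -1.0]
opening: 0.131
t 5.375 ee [0.4621 0.1726 0.0514] yaw err deg 0.03 local mm [-79.9 126.7] F local [ 1.44 -0.11] -1.03 open 11.9
```

```bash
python3 -m handwheel '[{"dx":0,"dy":0,"dz":1,"roll":0,"claw":5},{"dx":0,"dy":0,"dz":1,"roll":0,"claw":5},{"dx":0,"dy":0,"dz":1,"roll":0,"claw":5}]'; python3 -c "
from h import *
st()"; python3 -m handwheel '[{"dx":0,"dy":0,"dz":1,"roll":0,"claw":5},{"dx":0,"dy":0,"dz":1,"roll":0,"claw":5}]'; python3 -c "
from h import *
st()"
```

```text
clock: 5.75
ee_pos: [0.4616, 0.1753, 0.0514]
ee_rot: [-0.705, 0.705, 0.057, -0.057]
force: [2.0, -3.3, -1.3]
opening: 0.132
t 5.75 ee [0.4616 0.1753 0.0514] yaw err deg 0.03 local mm [-79.9 129.4] F local [ 1.47 -3.56] -1.33 open 12.0
clock: 6.0
ee_pos: [0.4613, 0.1775, 0.0514]
ee_rot: [-0.705, 0.705, 0.057, -0.057]
force: [3.0, -3.1, -2.5]
opening: 0.129
t 6.0 ee [0.4613 0.1775 0.0514] yaw err deg 0.03 local mm [-79.9 131.7] F local [ 2.48 -3.53] -2.55 open 11.8
```

```bash
cat > chk.py <<'E'
from h import *
import sys
o,t=st(); sys.exit(0 if (M.T@o["force"][:2])[1]>-6 else 1)
E
python3 -m handwheel '[{"dx":0,"dy":0,"dz":1,"roll":0,"claw":5}]' >/dev/null; python3 chk.py && python3 -m handwheel '[{"dx":0,"dy":0,"dz":1,"roll":0,"claw":5}]' >/dev/null; python3 chk.py && python3 -m handwheel '[{"dx":0,"dy":0,"dz":1,"roll":0,"claw":5}]' >/dev/null; python3 chk.py &&  python3 -m handwheel '[{"dx":0,"dy":0,"dz":0.5,"roll":0,"claw":5}]' >/dev/null; python3 chk.py
```

```text
t 6.125 ee [0.4611 0.1786 0.0514] yaw err deg 0.03 local mm [-80.  132.7] F local [ 2.27 -4.2 ] -2.4 open 11.7
t 6.25 ee [0.4609 0.1796 0.0514] yaw err deg 0.03 local mm [-80.  133.8] F local [ 3.65 -5.14] -1.14 open 11.9
t 6.375 ee [0.4608 0.1806 0.0514] yaw err deg 0.03 local mm [-80.  134.8] F local [ 2.65 -4.15] -3.02 open 11.8
t 6.5 ee [0.4607 0.1811 0.0514] yaw err deg 0.03 local mm [-80.  135.3] F local [ 3.88 -4.12] -2.09 open 12.0
```

```bash
g(){ python3 chk.py || exit 0; }
python3 -m handwheel '[{"dx":0,"dy":0,"dz":0.8,"roll":0,"claw":5}]' >/dev/null;g; python3 -m handwheel '[{"dx":0,"dy":0,"dz":0.8,"roll":0,"claw":5}]' >/dev/null;g; python3 -m handwheel '[{"dx":0,"dy":0,"dz":0.8,"roll":0,"claw":5}]' >/dev/null;g; python3 -m handwheel '[{"dx":0,"dy":0,"dz":0.8,"roll":0,"claw":5}]' >/dev/null;g; python3 -m handwheel '[{"dx":0,"dy":0,"dz":0.8,"roll":0,"claw":5}]' >/dev/null;g; python3 -m handwheel '[{"dx":0,"dy":0,"dz":0.8,"roll":0,"claw":5}]' >/dev/null;g; python3 -m handwheel '[{"dx":0,"dy":0,"dz":0.8,"roll":0,"claw":5}]' >/dev/null;g
```

```text
t 6.625 ee [0.4605 0.1818 0.0514] yaw err deg 0.03 local mm [-80. 136.] F local [ 2.38 -4.34] -2.51 open 12.0
t 6.75 ee [0.4604 0.1826 0.0514] yaw err deg 0.03 local mm [-79.9 136.8] F local [ 3.08 -4.16] -1.92 open 12.0
t 6.875 ee [0.4603 0.1834 0.0514] yaw err deg 0.03 local mm [-80.  137.6] F local [ 2.49 -3.67] -2.16 open 11.8
t 7.0 ee [0.4602 0.1842 0.0514] yaw err deg 0.03 local mm [-80.  138.4] F local [ 2.98 -3.8 ] -2.66 open 12.1
t 7.125 ee [0.4601 0.185  0.0514] yaw err deg 0.03 local mm [-79.9 139.2] F local [ 3.6  -3.58] -2.78 open 11.7
t 7.25 ee [0.4599 0.1858 0.0514] yaw err deg 0.02 local mm [-79.9 140. ] F local [ 3.81 -3.88] -1.44 open 11.9
t 7.375 ee [0.4598 0.1866 0.0514] yaw err deg 0.03 local mm [-80.  140.8] F local [ 3.65 -4.43] -2.31 open 11.9
```

```bash
g(){ python3 chk.py || exit 0; }
python3 -m handwheel '[{"dx":0,"dy":0,"dz":0.8,"roll":0,"claw":5}]' >/dev/null;g; python3 -m handwheel '[{"dx":0,"dy":0,"dz":0.8,"roll":0,"claw":5}]' >/dev/null;g; python3 -m handwheel '[{"dx":0,"dy":0,"dz":0.8,"roll":0,"claw":5}]' >/dev/null;g; python3 -m handwheel '[{"dx":0,"dy":0,"dz":0.8,"roll":0,"claw":5}]' >/dev/null;g; python3 -m handwheel '[{"dx":0,"dy":0,"dz":0.8,"roll":0,"claw":5}]' >/dev/null;g; python3 -m handwheel '[{"dx":0,"dy":0,"dz":0.8,"roll":0,"claw":5}]' >/dev/null;g; python3 -m handwheel '[{"dx":0,"dy":0,"dz":0.8,"roll":0,"claw":5}]' >/dev/null;g; python3 -m handwheel '[{"dx":0,"dy":0,"dz":0.8,"roll":0,"claw":5}]' >/dev/null;g; python3 -m handwheel '[{"dx":0,"dy":0,"dz":0.8,"roll":0,"claw":5}]' >/dev/null;g
```

```text
t 7.5 ee [0.4596 0.1874 0.0514] yaw err deg 0.03 local mm [-80.  141.6] F local [ 3.04 -3.72] -2.49 open 11.6
t 7.625 ee [0.4596 0.1882 0.0515] yaw err deg 0.03 local mm [-79.9 142.4] F local [ 3.93 -3.74] -2.15 open 11.8
t 7.75 ee [0.4594 0.1889 0.0514] yaw err deg 0.03 local mm [-80.  143.2] F local [ 4.09 -4.33] -1.48 open 11.8
t 7.875 ee [0.4592 0.1897 0.0514] yaw err deg 0.03 local mm [-80. 144.] F local [ 2.45 -3.58] -2.05 open 11.7
t 8.0 ee [0.4592 0.1905 0.0514] yaw err deg 0.03 local mm [-80.  144.8] F local [ 3.14 -4.23] -2.14 open 12.3
t 8.125 ee [0.459  0.1913 0.0514] yaw err deg 0.03 local mm [-80.  145.6] F local [ 3.64 -4.04] -1.82 open 11.6
t 8.25 ee [0.4589 0.1921 0.0514] yaw err deg 0.03 local mm [-80.  146.4] F local [ 2.92 -4.09] -1.55 open 11.7
t 8.375 ee [0.4588 0.1929 0.0514] yaw err deg 0.03 local mm [-79.9 147.2] F local [ 3.52 -3.62] -1.46 open 11.8
t 8.5 ee [0.4586 0.1937 0.0514] yaw err deg 0.03 local mm [-80. 148.] F local [ 1.67 -4.19] -2.72 open 11.5
```

```bash
g(){ python3 chk.py || exit 0; }
python3 -m handwheel '[{"dx":0,"dy":0,"dz":0.8,"roll":0,"claw":5}]' >/dev/null;g; python3 -m handwheel '[{"dx":0,"dy":0,"dz":0.8,"roll":0,"claw":5}]' >/dev/null;g; python3 -m handwheel '[{"dx":0,"dy":0,"dz":0.8,"roll":0,"claw":5}]' >/dev/null;g; python3 -m handwheel '[{"dx":0,"dy":0,"dz":0.8,"roll":0,"claw":5}]' >/dev/null;g; python3 -m handwheel '[{"dx":0,"dy":0,"dz":0.8,"roll":0,"claw":5}]' >/dev/null;g; python3 -m handwheel '[{"dx":0,"dy":0,"dz":0.8,"roll":0,"claw":5}]' >/dev/null;g; python3 -m handwheel '[{"dx":0,"dy":0,"dz":0.8,"roll":0,"claw":5}]' >/dev/null;g; python3 -m handwheel '[{"dx":0,"dy":0,"dz":0.8,"roll":0,"claw":5}]' >/dev/null;g; python3 -m handwheel '[{"dx":0,"dy":0,"dz":0.8,"roll":0,"claw":5}]' >/dev/null;g;python3 -m handwheel '[{"dx":0,"dy":0,"dz":0.8,"roll":0,"claw":5}]' >/dev/null;g; python3 -m handwheel '[{"dx":0,"dy":0,"dz":0.8,"roll":0,"claw":5}]' >/dev/null;g; python3 -m handwheel '[{"dx":0,"dy":0,"dz":0.8,"roll":0,"claw":5}]' >/dev/null;g; python3 -m handwheel '[{"dx":0,"dy":0,"dz":0.8,"roll":0,"claw":5}]' >/dev/null;g
```

```text
t 8.625 ee [0.4585 0.1945 0.0514] yaw err deg 0.03 local mm [-80.  148.8] F local [ 2.78 -2.71] -2.52 open 11.8
t 8.75 ee [0.4584 0.1952 0.0514] yaw err deg 0.03 local mm [-80.  149.6] F local [ 3.34 -3.42] -2.14 open 11.8
t 8.875 ee [0.4582 0.196  0.0514] yaw err deg 0.03 local mm [-80.  150.4] F local [ 2.42 -3.81] -2.38 open 11.6
t 9.0 ee [0.4581 0.1968 0.0514] yaw err deg 0.03 local mm [-80.  151.2] F local [ 3.06 -4.68] -2.08 open 11.5
t 9.125 ee [0.458  0.1976 0.0514] yaw err deg 0.03 local mm [-80. 152.] F local [ 2.64 -4.08] -2.36 open 11.9
t 9.25 ee [0.4579 0.1984 0.0514] yaw err deg 0.03 local mm [-80.  152.8] F local [ 3.35 -3.9 ] -1.93 open 11.8
t 9.375 ee [0.4577 0.1992 0.0514] yaw err deg 0.03 local mm [-80.  153.6] F local [ 3.44 -4.52] -2.21 open 11.7
t 9.5 ee [0.4576 0.2    0.0515] yaw err deg 0.03 local mm [-80.  154.4] F local [ 3.28 -4.5 ] -1.95 open 11.9
t 9.625 ee [0.4575 0.2008 0.0514] yaw err deg 0.03 local mm [-80.  155.2] F local [ 3.14 -4.97] -2.15 open 11.6
t 9.75 ee [0.4573 0.2015 0.0514] yaw err deg 0.03 local mm [-80. 156.] F local [ 2.11 -4.08] -2.74 open 11.5
t 9.875 ee [0.4572 0.2023 0.0514] yaw err deg 0.03 local mm [-80.  156.8] F local [ 3.82 -3.28] -2.21 open 11.8
t 10.0 ee [0.4571 0.2031 0.0514] yaw err deg 0.03 local mm [-80.  157.6] F local [ 4.01 -3.93] -1.5 open 11.9
t 10.125 ee [0.4569 0.2039 0.0514] yaw err deg 0.03 local mm [-80.  158.4] F local [ 3.6  -4.03] -2.71 open 11.5
```

```bash
g(){ python3 chk.py || exit 0; }
python3 -m handwheel '[{"dx":0,"dy":0,"dz":0.7,"roll":0,"claw":5}]' >/dev/null;g; python3 -m handwheel '[{"dx":0,"dy":0,"dz":0.7,"roll":0,"claw":5}]' >/dev/null;g; python3 -m handwheel '[{"dx":0,"dy":0,"dz":0.7,"roll":0,"claw":5}]' >/dev/null;g; python3 -m handwheel '[{"dx":0,"dy":0,"dz":0.7,"roll":0,"claw":5}]' >/dev/null;g; python3 -m handwheel '[{"dx":0,"dy":0,"dz":0.7,"roll":0,"claw":5}]' >/dev/null;g; python3 -m handwheel '[{"dx":0,"dy":0,"dz":0.7,"roll":0,"claw":5}]' >/dev/null;g; python3 -m handwheel '[{"dx":0,"dy":0,"dz":0.7,"roll":0,"claw":5}]' >/dev/null;g
```

```text
t 10.25 ee [0.4568 0.2046 0.0514] yaw err deg 0.03 local mm [-80.  159.1] F local [ 3.54 -3.89] -2.53 open 11.7
t 10.375 ee [0.4567 0.2053 0.0514] yaw err deg 0.03 local mm [-80.  159.8] F local [ 2.84 -4.48] -2.37 open 12.1
t 10.5 ee [0.4566 0.206  0.0514] yaw err deg 0.03 local mm [-80.  160.5] F local [ 3.25 -4.62] -1.28 open 12.0
t 10.625 ee [0.4565 0.2064 0.0514] yaw err deg 0.05 local mm [-80.  160.9] F local [ 4.2  -5.94] -1.91 open 11.9
t 10.75 ee [0.4565 0.2067 0.0514] yaw err deg 0.08 local mm [-80.  161.2] F local [ 3.56 -8.1 ] -1.04 open 11.8
```

Resistance is rising at 34.5 mm. I'll hold and re-read.

```bash
python3 -m handwheel '[{"dx":0,"dy":0,"dz":0,"roll":0,"claw":5},{"dx":0,"dy":0,"dz":0,"roll":0,"claw":5}]' >/dev/null; python3 chk.py;  python3 -m handwheel '[{"dx":0,"dy":0,"dz":0.3,"roll":0,"claw":5}]' >/dev/null; python3 chk.py; python3 -m handwheel '[{"dx":0,"dy":0,"dz":0,"roll":0,"claw":5}]' >/dev/null; python3 chk.py
```

```text
t 11.0 ee [0.4565 0.2066 0.0514] yaw err deg 0.06 local mm [-80.  161.2] F local [ 3.47 -6.61] -2.01 open 11.9
t 11.125 ee [0.4565 0.2067 0.0514] yaw err deg 0.08 local mm [-80.  161.2] F local [ 3.02 -7.76] -1.23 open 11.8
t 11.25 ee [0.4565 0.2067 0.0514] yaw err deg 0.07 local mm [-80.  161.2] F local [ 3.58 -7.43] -0.83 open 11.8
```

```bash
python3 -m handwheel '[{"dx":0,"dy":0,"dz":0.4,"roll":0,"claw":5},{"dx":0,"dy":0,"dz":0,"roll":0,"claw":5}]' >/dev/null; python3 chk.py;  python3 -m handwheel '[{"dx":0,"dy":0,"dz":0.4,"roll":0,"claw":5},{"dx":0,"dy":0,"dz":0,"roll":0,"claw":5}]' >/dev/null; python3 chk.py
```

```text
t 11.5 ee [0.4565 0.2068 0.0514] yaw err deg 0.08 local mm [-80.  161.4] F local [ 4.47 -8.67] -2.13 open 11.9
t 11.75 ee [0.4564 0.207  0.0514] yaw err deg 0.09 local mm [-80.  161.5] F local [ 4.22 -9.35] -0.92 open 11.8
```

Force is about 5 N above the drag, so the tab is on its sprung stop. I'll release and rise.

```bash
python3 -m handwheel '[{"dx":0,"dy":0,"dz":0,"roll":0,"claw":25},{"dx":0,"dy":0,"dz":0,"roll":0,"claw":50},{"dx":0,"dy":0,"dz":0,"roll":0,"claw":60},{"dx":0,"dy":-30,"dz":0,"roll":0,"claw":60},{"dx":0,"dy":-40,"dz":0,"roll":0,"claw":60},{"dx":0,"dy":-40,"dz":0,"roll":0,"claw":60},{"dx":0,"dy":0,"dz":-40,"roll":0,"claw":60},{"dx":0,"dy":0,"dz":-40,"roll":0,"claw":60},{"dx":0,"dy":0,"dz":-40,"roll":0,"claw":60},{"dx":0,"dy":0,"dz":-40,"roll":0,"claw":60},{"dx":0,"dy":0,"dz":0,"roll":0,"claw":60},{"dx":0,"dy":0,"dz":0,"roll":0,"claw":60}]'
python3 - <<'E'
from h import *
from cell import ctrl
import cv2
to(-80,0,61)
p,d=ctrl.snapshot("wrist"); cv2.imwrite("pics/w3.png",p[:,:,::-1])
E
```

```text
clock: 13.25
ee_pos: [0.4814, 0.051, 0.1614]
ee_rot: [0.705, -0.705, -0.056, 0.057]
force: [-0.1, -0.0, 0.8]
opening: 0.657
t 13.25 ee [0.4814 0.051  0.1614] yaw err deg -0.0 local mm [-80.3   3.6] F local [-0.11  0.01] 0.78 open 59.9
need tool mm [  0.3 100.4  -3.6]
```

View pics/w3.png

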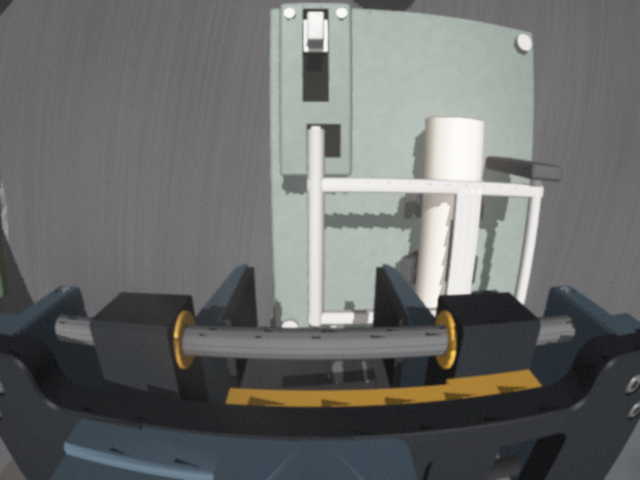

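The tab has moved back to (315,35). The bar runs at column 316, between the fingers at 250 and 376. Now descending onto it.

```bash
python3 -m handwheel '[{"dx":0,"dy":30,"dz":-3.5,"roll":0,"claw":60},{"dx":0,"dy":30,"dz":0,"roll":0,"claw":60},{"dx":0,"dy":25,"dz":0,"roll":0,"claw":60},{"dx":0,"dy":15,"dz":0,"roll":0,"claw":60},{"dx":0,"dy":0,"dz":0,"roll":0,"claw":40},{"dx":0,"dy":0,"dz":0,"roll":0,"claw":25},{"dx":0,"dy":0,"dz":0,"roll":0,"claw":5},{"dx":0,"dy":0,"dz":0,"roll":0,"claw":5},{"dx":0,"dy":0,"dz":0,"roll":0,"claw":5},{"dx":0,"dy":0,"dz":0,"roll":0,"claw":5}]'
python3 -c "
from h import *
to(-80,0,61)"
```

```text
clock: 14.55
ee_pos: [0.4826, 0.047, 0.0617]
ee_rot: [-0.705, 0.705, 0.057, -0.056]
force: [0.6, 0.6, 0.7]
opening: 0.119
t 14.55 ee [0.4826 0.047  0.0617] yaw err deg 0.02 local mm [-79.7  -0.6] F local [0.66 0.48] 0.68 open 10.9
need tool mm [-0.3  0.7  0.6]
```

```bash
cat > cz.py <<'E'
from h import *
import sys
o,t=st(); sys.exit(0 if o["force"][2]>-11 else 1)
E
g(){ python3 cz.py || exit 0; }
python3 -m handwheel '[{"dx":0,"dy":-1,"dz":0,"roll":0,"claw":5}]' >/dev/null;g;python3 -m handwheel '[{"dx":0,"dy":-1,"dz":0,"roll":0,"claw":5}]' >/dev/null;g;python3 -m handwheel '[{"dx":0,"dy":-1,"dz":0,"roll":0,"claw":5}]' >/dev/null;g;python3 -m handwheel '[{"dx":0,"dy":-1,"dz":0,"roll":0,"claw":5}]' >/dev/null;g;python3 -m handwheel '[{"dx":0,"dy":-1,"dz":0,"roll":0,"claw":5}]' >/dev/null;g;python3 -m handwheel '[{"dx":0,"dy":-1,"dz":0,"roll":0,"claw":5}]' >/dev/null;g;python3 -m handwheel '[{"dx":0,"dy":-1,"dz":0,"roll":0,"claw":5}]' >/dev/null;g;python3 -m handwheel '[{"dx":0.2,"dy":-1,"dz":0,"roll":0,"claw":5}]' >/dev/null;g
```

```text
t 14.675 ee [0.4826 0.047  0.0622] yaw err deg 0.02 local mm [-79.7  -0.6] F local [ 1.99 -0.02] -4.3 open 11.1
t 14.8 ee [0.4826 0.047  0.0632] yaw err deg 0.02 local mm [-79.7  -0.6] F local [2.24 0.83] -5.22 open 11.5
t 14.925 ee [0.4826 0.047  0.0643] yaw err deg 0.02 local mm [-79.7  -0.6] F local [ 2.97 -0.33] -6.12 open 11.5
t 15.05 ee [0.4826 0.047  0.0654] yaw err deg 0.03 local mm [-79.7  -0.6] F local [ 3.91 -0.42] -5.17 open 11.1
t 15.175 ee [0.4826 0.047  0.0665] yaw err deg 0.02 local mm [-79.7  -0.6] F local [4.92 0.24] -6.49 open 11.3
t 15.3 ee [0.4827 0.047  0.0675] yaw err deg 0.02 local mm [-79.6  -0.6] F local [ 5.41 -0.25] -6.81 open 11.3
t 15.425 ee [0.4827 0.047  0.0686] yaw err deg 0.02 local mm [-79.6  -0.6] F local [ 5.43 -0.2 ] -7.54 open 11.6
t 15.55 ee [0.4827 0.047  0.0695] yaw err deg 0.02 local mm [-79.6  -0.6] F local [ 4.91 -0.49] -5.41 open 11.1
```

The latch lifts freely at about 5–7 N after 8 mm, well past the play of a locked latch. I'll work out the arc rows.

```bash
python3 -c "
import numpy as np
t=np.r_[np.linspace(.047,1.46,27)]
x=170*(1-np.cos(t));z=170*np.sin(t)
for a,b,c in zip(t[1:],np.diff(x).round(1),np.diff(z).round(1)):print(round(a,3),b,c)"
```

```text
0.101 0.7 9.2
0.156 1.2 9.2
0.21 1.7 9.1
0.264 2.2 9.0
0.319 2.7 8.8
0.373 3.1 8.7
0.427 3.6 8.5
0.482 4.1 8.3
0.536 4.5 8.1
0.59 4.9 7.8
0.645 5.3 7.5
0.699 5.8 7.2
0.754 6.1 6.9
0.808 6.5 6.6
0.862 6.8 6.2
0.917 7.2 5.8
0.971 7.5 5.4
1.025 7.8 5.0
1.08 8.0 4.6
1.134 8.3 4.1
1.188 8.5 3.7
1.243 8.7 3.2
1.297 8.8 2.7
1.351 9.0 2.3
1.406 9.1 1.8
1.46 9.1 1.3
```

```bash
python3 -m handwheel '[{"dx":0.7,"dy":-9.2,"dz":0,"roll":0,"claw":5},{"dx":1.2,"dy":-9.2,"dz":0,"roll":0,"claw":5},{"dx":1.7,"dy":-9.1,"dz":0,"roll":0,"claw":5},{"dx":2.2,"dy":-9,"dz":0,"roll":0,"claw":5},{"dx":2.7,"dy":-8.8,"dz":0,"roll":0,"claw":5},{"dx":3.1,"dy":-8.7,"dz":0,"roll":0,"claw":5},{"dx":3.6,"dy":-8.5,"dz":0,"roll":0,"claw":5},{"dx":4.1,"dy":-8.3,"dz":0,"roll":0,"claw":5},{"dx":0,"dy":0,"dz":0,"roll":0,"claw":5}]'; python3 - <<'E'
from h import *
o,t=st(); l=M.T@(o["ee_pos"][:2]-C)*1e3; x,z=90-l[0],o["ee_pos"][2]*1e3+19-80; print(np.hypot(x,z),np.arctan2(z,x))
E
```

```text
clock: 16.68
ee_pos: [0.5007, 0.05, 0.1411]
ee_rot: [-0.705, 0.705, 0.056, -0.057]
force: [-2.8, -1.0, 1.8]
opening: 0.12
t 16.675 ee [0.5007 0.05   0.1411] yaw err deg 0.03 local mm [-61.4  -0.5] F local [-2.97 -0.57] 1.81 open 11.0
171.26441698310367 0.4869290950753493
```

```bash
python3 -m handwheel '[{"dx":4.5,"dy":-8.1,"dz":0,"roll":0,"claw":5},{"dx":4.9,"dy":-7.8,"dz":0,"roll":0,"claw":5},{"dx":5.3,"dy":-7.5,"dz":0,"roll":0,"claw":5},{"dx":5.8,"dy":-7.2,"dz":0,"roll":0,"claw":5},{"dx":6.1,"dy":-6.9,"dz":0,"roll":0,"claw":5},{"dx":6.5,"dy":-6.6,"dz":0,"roll":0,"claw":5},{"dx":6.8,"dy":-6.2,"dz":0,"roll":0,"claw":5},{"dx":7.2,"dy":-5.8,"dz":0,"roll":0,"claw":5},{"dx":7.5,"dy":-5.4,"dz":0,"roll":0,"claw":5},{"dx":0,"dy":0,"dz":0,"roll":0,"claw":5}]'; cat > arc.py <<'E'
from h import *
o,t=st(); l=M.T@(o["ee_pos"][:2]-C)*1e3; x,z=90-l[0],o["ee_pos"][2]*1e3+19-80; print(np.hypot(x,z),np.arctan2(z,x))
E
python3 arc.py
```

```text
clock: 17.92
ee_pos: [0.552, 0.0584, 0.2046]
ee_rot: [-0.705, 0.705, 0.054, -0.059]
force: [-14.2, -3.9, 13.1]
opening: 0.123
t 17.925 ee [0.552  0.0584 0.2046] yaw err deg 0.03 local mm [-9.4 -0.4] F local [-14.61  -1.55] 13.13 open 11.2
174.63417810736615 0.9650478715611206
```

```bash
python3 -m handwheel '[{"dx":-1.2,"dy":-1.8,"dz":0,"roll":0,"claw":5},{"dx":0,"dy":0,"dz":0,"roll":0,"claw":5}]'; python3 arc.py;  python3 - <<'E'
from cell import ctrl
import cv2
p,d=ctrl.snapshot("scene"); cv2.imwrite("pics/s4.png",cv2.resize(p[120:320,230:500,::-1],None,fx=2.9,fy=2.9))
E
```

```text
clock: 18.18
ee_pos: [0.5523, 0.0584, 0.2049]
ee_rot: [-0.705, 0.705, 0.056, -0.058]
force: [-7.4, -1.6, 4.5]
opening: 0.123
t 18.175 ee [0.5523 0.0584 0.2049] yaw err deg 0.02 local mm [-9.1 -0.4] F local [-7.53 -0.42] 4.48 open 11.2
174.71701312978115 0.9676104341659845
```

View pics/s4.png

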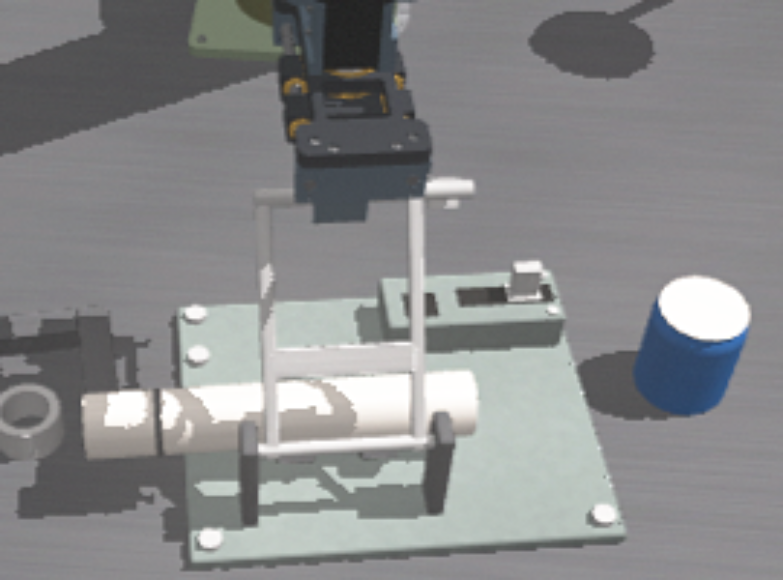

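The latch is up roughly 55° and still held. I'll refit the arc centre from the measured points.

```bash
python3 - <<'E'
from h import *
P=np.array([[-79.7,61.7],[-79.6,68.5],[-61.4,141.1],[-9.1,204.9]])
s=least_squares(lambda c:np.hypot(*(P-c).T)-170,[90,61]);print(s.x,s.fun)
c=s.x;t0=np.arctan2(P[-1,1]-c[1],c[0]-P[-1,0]);print(t0)
t=np.linspace(t0,1.47,11);x=-170*np.cos(t);z=170*np.sin(t)
for a,b,d in zip(t[1:],np.diff(x).round(1),np.diff(z).round(1)):print(round(a,3),b,d)
E
```

```text
[90.53615147 66.61910549] [ 0.30720733  0.14654802 -0.7900778   0.43757938]
0.9464213654066843
0.999 7.4 5.0
1.051 7.6 4.6
1.103 7.8 4.2
1.156 8.0 3.8
1.208 8.2 3.4
1.261 8.4 2.9
1.313 8.5 2.5
1.365 8.7 2.0
1.418 8.8 1.6
1.47 8.8 1.1
```

```bash
python3 -m handwheel '[{"dx":7.4,"dy":-5.5,"dz":0,"roll":0,"claw":5},{"dx":7.6,"dy":-4.6,"dz":0,"roll":0,"claw":5},{"dx":7.8,"dy":-4.2,"dz":0,"roll":0,"claw":5},{"dx":8,"dy":-3.8,"dz":0,"roll":0,"claw":5},{"dx":8.2,"dy":-3.4,"dz":0,"roll":0,"claw":5},{"dx":0,"dy":0,"dz":0,"roll":0,"claw":5}]'; python3 arc.py
```

```text
clock: 18.98
ee_pos: [0.5927, 0.065, 0.2281]
ee_rot: [-0.705, 0.705, 0.057, -0.056]
force: [-5.9, -0.8, 6.6]
opening: 0.123
t 18.975 ee [0.5927 0.065  0.2281] yaw err deg 0.03 local mm [31.9 -0.4] F local [-5.96  0.11] 6.56 open 11.2
176.89561798098535 1.2359065345098144
```

```bash
python3 -m handwheel '[{"dx":8.4,"dy":-3.2,"dz":0,"roll":0,"claw":5},{"dx":8.5,"dy":-2.6,"dz":0,"roll":0,"claw":5},{"dx":8.7,"dy":-2.2,"dz":0,"roll":0,"claw":5},{"dx":0,"dy":0,"dz":0,"roll":0,"claw":5}]'; python3 arc.py;python3 -m handwheel '[{"dx":8.8,"dy":-1.6,"dz":0,"roll":0,"claw":5},{"dx":0,"dy":0,"dz":0,"roll":0,"claw":5}]'; python3 arc.py
```

```text
clock: 19.48
ee_pos: [0.6189, 0.0692, 0.2362]
ee_rot: [0.705, -0.705, -0.058, 0.055]
force: [-2.8, -0.9, 6.9]
opening: 0.122
t 19.475 ee [0.6189 0.0692 0.2362] yaw err deg 0.03 local mm [58.4 -0.4] F local [-2.89 -0.44] 6.88 open 11.1
178.0326584609133 1.3922146737175782
clock: 19.73
ee_pos: [0.6275, 0.0706, 0.2375]
ee_rot: [0.705, -0.705, -0.058, 0.056]
force: [-2.6, -0.8, 5.6]
opening: 0.126
t 19.725 ee [0.6275 0.0706 0.2375] yaw err deg 0.03 local mm [67.1 -0.4] F local [-2.69 -0.41] 5.55 open 11.5
177.94967505625735 1.4416872289468547
```

Latch is at about 1.43 rad. Opening and backing straight up.

```bash
python3 -m handwheel '[{"dx":0,"dy":0,"dz":0,"roll":0,"claw":15},{"dx":0,"dy":0,"dz":0,"roll":0,"claw":25},{"dx":0,"dy":0,"dz":0,"roll":0,"claw":40},{"dx":0,"dy":0,"dz":0,"roll":0,"claw":50},{"dx":0,"dy":0,"dz":0,"roll":0,"claw":50},{"dx":0,"dy":-15,"dz":0,"roll":0,"claw":50},{"dx":0,"dy":-25,"dz":0,"roll":0,"claw":50},{"dx":0,"dy":-30,"dz":0,"roll":0,"claw":50},{"dx":0,"dy":-30,"dz":0,"roll":0,"claw":50},{"dx":-30,"dy":0,"dz":0,"roll":0,"claw":50},{"dx":-40,"dy":0,"dz":0,"roll":0,"claw":50},{"dx":-40,"dy":0,"dz":0,"roll":0,"claw":50},{"dx":-40,"dy":0,"dz":0,"roll":0,"claw":50},{"dx":0,"dy":0,"dz":0,"roll":0,"claw":50},{"dx":0,"dy":0,"dz":0,"roll":0,"claw":50}]'; python3 - <<'E'
from cell import ctrl
import cv2
from h import *
st()
p,d=ctrl.snapshot("scene"); cv2.imwrite("pics/s5.png",p[:,:,::-1])
p,d=ctrl.snapshot("top"); cv2.imwrite("pics/t5.png",p[:,:,::-1])
E
```

```text
clock: 21.6
ee_pos: [0.4793, 0.0465, 0.3357]
ee_rot: [-0.705, 0.705, 0.058, -0.056]
force: [-0.4, 0.6, -0.4]
opening: 0.549
t 21.6 ee [0.4793 0.0465 0.3357] yaw err deg 0.02 local mm [-83.   -0.5] F local [-0.34  0.64] -0.39 open 50.0
```

View pics/s5.png

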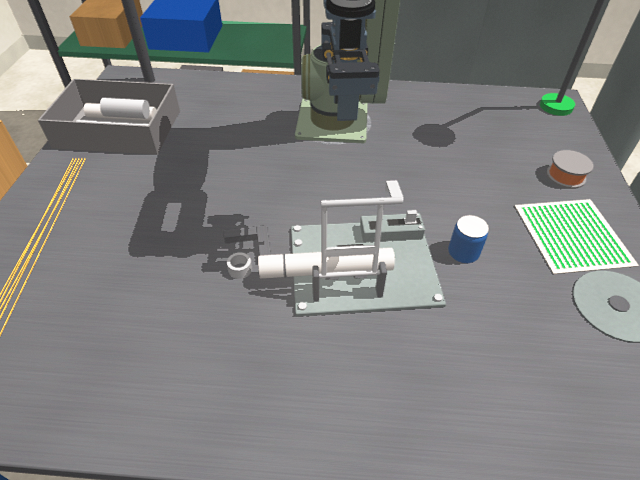

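View pics/t5.png

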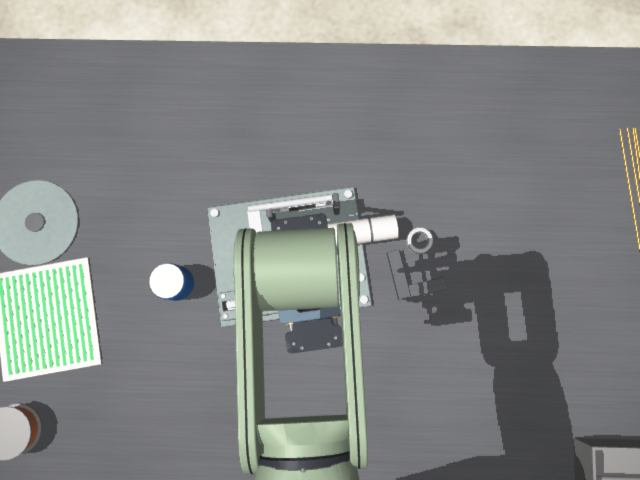

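Latch is upright with its bar at about (322–400, 200) in the scene view. The tab is drawn back, the pipe and bystanders haven't moved, and the gripper is clear. One check of the latch angle by projection.

```bash
python3 - <<'E'
from h import *
from cell import ctrl
c=ctrl.calibration("scene")
for th in (1.1,1.25,1.35,1.43,1.5):
    r=[]
    for y in (-.055,):
        l=M@np.array([.09-.17*np.cos(th),y])+C; p=c["K"]@(rot(c["attitude"]).T@(np.r_[l,.08+.17*np.sin(th)]-c["position"])); r.append((p[:2]/p[2]).round(1))
    print(th,r)
E
python3 -c "
import cv2;p=cv2.imread('pics/s5.png')[170:250,300:440];cv2.imwrite('pics/c5.png',cv2.resize(p,None,fx=5,fy=5))"
```

```text
1.1 [array([319. , 190.6])]
1.25 [array([320. , 195.1])]
1.35 [array([320.7, 199.4])]
1.43 [array([321.3, 203.6])]
1.5 [array([321.9, 207.7])]
```

View pics/c5.png

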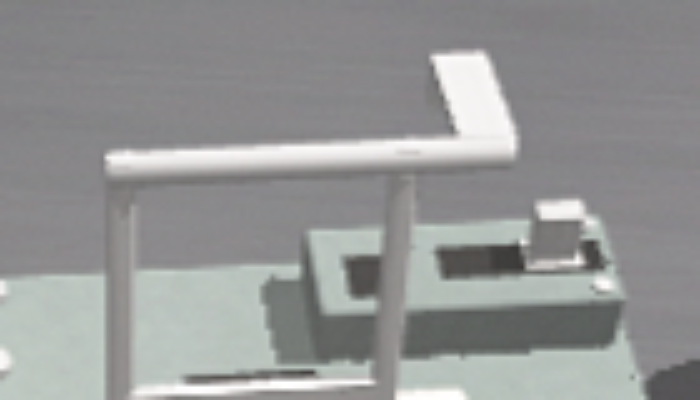

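```bash
python3 -c "
from cell import ctrl
print(ctrl.job_done())"
```

```text
the job is handed in; nothing more can be done
None
```

I slid the safety tab back, swung the latch upright and let go, then handed the job in at about 22 s of the 61 s allowed. No verdict was reported.

- **Tab:** I pinched the lug and slid it about 35 mm until resistance rose from about 4 N of drag to about 9.4 N, then stopped. In the last pictures it was still drawn back.
- **Latch:** It lifted freely, needing about 5–7 N at the start. Its final angle was about 1.43 rad from the arm's position and about 1.42 rad from the scene picture.
- **Pipe and bystanders:** By eye in the last pictures, the pipe was still in its cradle and the tin, square and collar had not moved. The gripper was clear of everything.

**Disagreement:** the path the bar followed did not match the stated hinge. It fitted a centre about 5 mm higher, or the bar slipped that much in the fingers. Sideways force on the tool reached about 20 N mid-swing, so I corrected the path and it fell to 6–9 N.

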